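# Unload the dead-weight tester into its weight case

## Task

The calibration is finished: unload the dead-weight tester. Working from the top down, lift the disc weights off the stack one at a time and set each gently, without dropping it, flat in the pocket of the weight case that was made for its size (smallest weight in the smallest pocket, and so on), and let go of it there before you take the next. Leave the gauge and the hand-held indicator where they are.

Things in the scene. Friction and masses are not known exactly. Their poses are not given: they have to be found in the camera images.
- weight_66: Steel disc weight 66 mm in diameter, 24 mm high plus a 14 mm wide, 3 mm high spigot on top; about 640 g. An underside recess (18 mm wide, 4 mm deep) sits loosely over the spigot below. Starts at the bottom, on the carrier plate (76 mm wide, 158 mm above the bench). Origin: centre of the underside, z up. The fixed tester is 190 mm wide and ends 330 mm beyond the stack, elsewhere under 170 mm high.
- weight_53: Steel disc weight 53 mm in diameter, 24 mm high plus a 14 mm wide, 3 mm high spigot on top; about 415 g. An underside recess (18 mm wide, 4 mm deep) sits loosely over the spigot below. Starts third from the top, between the 40 and 66 mm weights. Origin: centre of the underside, z up. The weight below is 13 mm wider: keep the fingertips above its top face.
- weight_40: Steel disc weight 40 mm in diameter, 24 mm high plus a 14 mm wide, 3 mm high spigot on top; about 235 g. An underside recess (18 mm wide, 4 mm deep) sits loosely over the spigot below. Starts second from the top, between the 27 and 53 mm weights. Origin: centre of the underside, z up. The weight below is 13 mm wider: keep the fingertips above its top face.
- weight_27: Steel disc weight 27 mm in diameter, 24 mm high plus a 14 mm wide, 3 mm high spigot on top; about 110 g. An underside recess (18 mm wide, 4 mm deep) sits loosely over the spigot below. Starts on top of the stack, on the 40 mm weight. Origin: centre of the underside, z up. The weight below is 13 mm wider: keep the fingertips above its top face.
- seat_66: Light wooden block 100 x 100 x 18 mm fixed in the weight case, place of the 66 mm weight: round pocket 76 mm wide, 5 mm deep, rim bevelled 3 mm, grey felt floor. Origin: centre of the underside, on the pocket's axis; z up, pocket floor at z = 13 mm, block top at 18 mm. The four blocks lie two by two in any order, centres 101 mm apart; the case rim is 2 mm higher.
- seat_53: Light wooden block 100 x 100 x 18 mm fixed in the weight case, place of the 53 mm weight: round pocket 63 mm wide, 5 mm deep, rim bevelled 3 mm, grey felt floor. Origin: centre of the underside, on the pocket's axis; z up, pocket floor at z = 13 mm, block top at 18 mm. The four blocks lie two by two in any order, centres 101 mm apart; the case rim is 2 mm higher.
- seat_40: Light wooden block 100 x 100 x 18 mm fixed in the weight case, place of the 40 mm weight: round pocket 50 mm wide, 5 mm deep, rim bevelled 3 mm, grey felt floor. Origin: centre of the underside, on the pocket's axis; z up, pocket floor at z = 13 mm, block top at 18 mm. The four blocks lie two by two in any order, centres 101 mm apart; the case rim is 2 mm higher.
- seat_27: Light wooden block 100 x 100 x 18 mm fixed in the weight case, place of the 27 mm weight: round pocket 37 mm wide, 5 mm deep, rim bevelled 3 mm, grey felt floor. Origin: centre of the underside, on the pocket's axis; z up, pocket floor at z = 13 mm, block top at 18 mm. The four blocks lie two by two in any order, centres 101 mm apart; the case rim is 2 mm higher.
- gauge: Bystander, loose: round pressure gauge in a black rubber boot, lying face up, 104 mm in diameter, 39 mm high, with a brass stem reaching 92 mm from its middle. Origin: centre of the underside of the round body; x along the stem. To be left alone.
- indicator: Bystander, loose: black hand-held indicator lying face up, 165 x 85 x 37 mm, with a screen and grey keys. Origin: centre of the underside; x along its length, to the screen and sockets. To be left alone.

How it is judged:
By the outcome, as a careful person would: the job done as asked, in the order asked, and still so for the second after the job is handed in, with the robot touching nothing.
It also fails if it takes over 128 s, if anything falls off the work surface, if the arm or the gripper's body presses on something with over 40 N, if the wrist force passes 120 N, or if a joint passes its speed limit or range.

## Robot

A 6-joint arm with a two-finger parallel gripper is mounted at the origin on the work surface. World frame = base frame: x ahead of the robot, y to its left, z up, the work surface at z = 0. Lengths are in m, angles in rad, forces in N, time in s.
With the tool pointing down it reaches from about 0.35 to 0.875 m from the base axis. Payload 4.2 kg.
Tool frame: the origin (TCP) lies at the very end of the fingers, on their centre line; the grasp point (between the pads) lies 19 mm behind it; y points along the fingers, x is the direction in which the jaws open and shut, and the axes are right-handed (so a half turn about y gives the same grasp; the last joint's range is limited). The gripper opens to 85 mm and grips with 20 to 120 N. Pads are 22 mm wide; open, the fingers measure 114 mm over their backs; the gripper's body (76 mm by 85 mm) begins 54 mm behind the grasp point. The pads swing forward as they close: fully open they stand 13 mm farther back than shut.
Start: joints at [1.505, 0.385, 0.008, 0, -1.194, -0.259], TCP at [0.199, 0.592, 0.231] pointing down, gripper open.
Joint ranges: [-3.14, 3.14], [-1.21, 2.06], [-1.07, 1.41], [-3.16, 2.05], [-2.99, -0.16], [-3.1, 3.1]. Speed limits (rad/s): [2.79, 2.79, 3.14, 3.14, 3.14, 3.14].

## Interface

Orientations are given as a unit quaternion [w, x, y, z].
In Python, from cell import get_state, camera, close_job gives the robot as it stands.
- The arm moves only by the tool arm_command, never from a script. Its argument "motion" is a list of rows, each an object with "slide": the shift along the tool's x, y, z in m, a list of three; "twist": the turn, a rotation vector about the tool's x, y, z in rad, a list of three; "hand": the gripper command: -1 is fully open, 1 is shut, values between are in proportion. A call has 1 to 10 rows; each row shifts and turns the commanded pose from where the row before left it, along the tool's axes as they then stand; what a row does not reach is not made up. A row lasts 1/10 s, in which the tool goes at most 50 mm and 8.59 degrees, less where a joint would pass 70% of its speed; a pose out of reach is approached as far as the arm can. A call is refused whole if a number of a shift passes 0.05 or a number of a turn 0.15, either way. A call with a gripper value outside its range is refused whole. The fingers move at their own pace and stop on an object; "squeeze" is the grip in N (left out, the last holds). Time passes only in rows, so rows that do not move let the fingers close. It gives the time, the measured TCP pose, the force and the opening at its end, in the units of the state.
- get_state(): the state, without advancing time (a new reading comes with each control period).
- camera(name): name is "scene" or "top" or "wrist"; returns a dict with "frame" (400x640x3 uint8, red, green, blue), "depth" (400x640 float32, m along the optical axis (not along the pixel's ray), 0 where there is no reading), "intrinsics" (3x3 intrinsics, pixels), "R" (3x3) and "t" (3): a world point X has camera coordinates R X + t; the wrist camera has in their place "mount" (4x4, takes a point from camera to tool coordinates, whose origin is the TCP and whose axes are the tool frame's). Camera axes: x right, y down, z forward; pixel columns grow to the right and rows downward; lengths in m; the calibration is good to about 2 mm. The wrist camera is an equidistant fisheye: a pixel r from the principal point sees the ray r / f radians off the axis. A picture is of the moment at which its call begins: read the wrist's pose just before it.
- close_job(): hands the job in, once; it reports no verdict.
The state is a dict: "clock": time; "joints": joint angles; "qvel": joint speeds; "joint_efforts": joint torques, N m; "eef_pos": TCP position; "eef_rot": TCP orientation; "ft_force": force on the tool from outside, world axes, zero at the start; "moment": the same for the moment, N m; "opening": finger opening in m.
Only numpy, scipy, OpenCV 4.12 (cv2) and the standard library are available. Lean on these libraries where they do the work, as an engineer would, in place of code of your own. Each camera call takes 0.05 s, during which the arm holds its last target. There are 200 camera calls.

## Working session

There is one attempt and no reset: what is moved stays moved. The work goes in short steps, Python scripts to look and compute and a tool call to move; the robot and the scene stay as the last step left them, time stands still between calls to the robot, and variables do not carry over. Pictures are saved under pics/ and viewed, about 12 in all and at most 16, crops included, and the job is handed in when it is done.

Besides the shell and the picture viewer there is one more tool, called as name(argument=value, ...), one argument or row to a line, values as JSON. arm_command: Moves the arm, as the interface text tells. Its arguments: {"type":"object","properties":{"motion":{"type":"array"},"squeeze":{"type":"number"}},"required":["motion"]}

```bash
ls; mkdir -p pics; python3 - <<'E'
from cell import get_state,camera
import cv2,pickle
s=get_state();print(s)
for n in ("scene","top"):
    c=camera(n);pickle.dump(c,open(n+'.pkl','wb'))
    cv2.imwrite(f'pics/{n}0.png',c['frame'][:,:,::-1]);print(n,c['intrinsics'],c['R'],c['t'])
E
```

```text
pics
{'clock': 0.0, 'joints': array([ 1.50459391e+00,  3.85559939e-01,  6.61061274e-03, -5.37232130e-04,
       -1.19397542e+00, -2.58612377e-01]), 'qvel': array([-1.52491161e-03,  1.27915976e-05,  3.25600634e-04,  9.95897868e-04,
       -8.99524253e-04,  7.69520201e-04]), 'joint_efforts': array([-6.63459341e-04, -3.92292416e+01,  1.88407212e+01,  4.18644235e+00,
       -4.66984420e-03,  9.39026563e-07]), 'eef_pos': array([0.19923584, 0.59177207, 0.2302079 ]), 'eef_rot': array([-0.4119013 ,  0.41313086, -0.57383969,  0.57477667]), 'ft_force': array([-0.61437602,  0.30514574,  0.49981702]), 'moment': array([-0.00866399,  0.05318837, -0.00429842]), 'opening': 0.08523493575597399}
scene [[448.63233127   0.         311.93326093]
 [  0.         448.63233127 199.73711371]
 [  0.           0.           1.        ]] [[ 0.03765486  0.99927099  0.0062933 ]
 [ 0.58803586 -0.01706574 -0.8086548 ]
 [-0.80795788  0.03415047 -0.58824979]] [-0.02687819 -0.17687071  1.98907098]
top [[374.14094415   0.         320.43343102]
 [  0.         374.14094415 199.09765014]
 [  0.           0.           1.        ]] [[ 0.02952173 -0.9995332   0.0078645 ]
 [-0.98952589 -0.03033661 -0.14113188]
 [ 0.14130458 -0.00361567 -0.98995957]] [-0.02241642  0.54249938  1.27861229]
```

View pics/scene0.png

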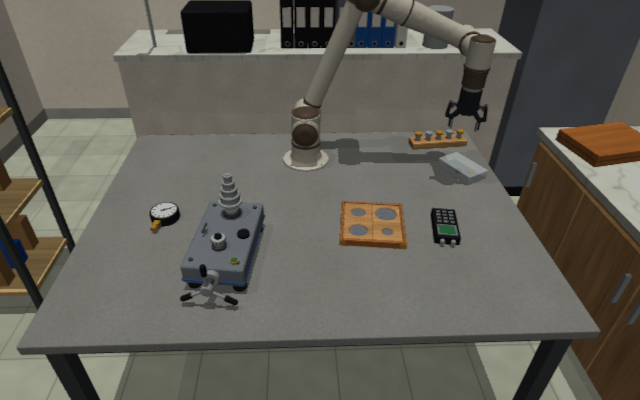

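View pics/top0.png

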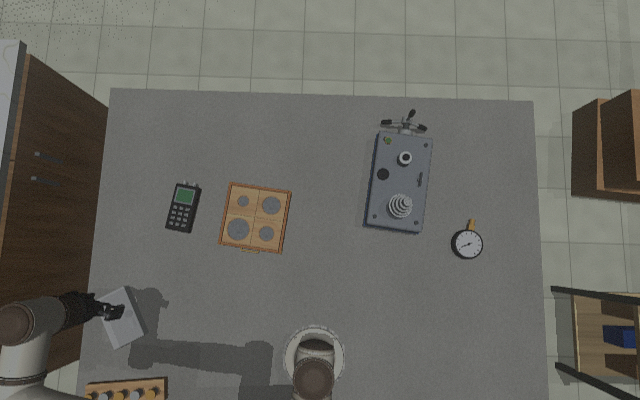

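The scene picture shows the stack at about (229,195), and the case centred near (373,224). In the top picture the stack is at (400,206). The pockets are at 27≈(243,201), 53≈(270,205), 66≈(238,229) and 40≈(266,233). Next I'll measure them.

```bash
cat > h.py <<'E'
import numpy as np,cv2,pickle
from scipy.spatial.transform import Rotation as Ro
def cloud(c):
    K=c['intrinsics'];d=c['depth'];v,u=np.indices(d.shape)
    P=np.stack([(u-K[0,2])*d/K[0,0],(v-K[1,2])*d/K[1,1],d],-1)
    W=(P-c['t'])@c['R'];W[d==0]=np.nan;return W
def ray(c,uv,z):
    K=c['intrinsics'];d=c['R'].T@np.array([(uv[0]-K[0,2])/K[0,0],(uv[1]-K[1,2])/K[1,1],1]);o=-c['R'].T@c['t']
    return o+d*(z-o[2])/d[2]
def rot(s): return Ro.from_quat(np.roll(s['eef_rot'],-1))
E
python3 - <<'E'
from h import *
for n in ('top','scene'):
    c=pickle.load(open(n+'.pkl','rb'));W=cloud(c);f=c['frame'].astype(int)
    print(n,'table z',np.nanmedian(W[150:170,300:330,2]))
    # stack layers
    r=(W[...,0]>.2)&(W[...,0]<.6)&(W[...,1]<-.1)&(W[...,1]>-.5)
    for k in range(5):
        zt=.158+.024*k
        m=r&(abs(W[...,2]-zt)<.005);p=W[m]
        if len(p)>4: print(k,len(p),p.mean(0).round(4),p.min(0).round(3),p.max(0).round(3))
    x=r&(W[...,2]>.256);print('spig',W[x].mean(0) if x.any() else 0,x.sum())
    # pockets
    hsv=cv2.cvtColor(c['frame'],cv2.COLOR_RGB2HSV)
    box=(slice(180,256),slice(216,294)) if n=='top' else (slice(198,250),slice(336,408))
    g=(hsv[...,1]<70).astype(np.uint8);b=np.zeros_like(g);b[box]=g[box]
    for q in cv2.findContours(b,cv2.RETR_EXTERNAL,cv2.CHAIN_APPROX_NONE)[0]:
        if 40<cv2.contourArea(q)<900:
            e=cv2.fitEllipse(q);print(e, ray(c,e[0],.013).round(4))
    cv2.imwrite(f'pics/m_{n}.png',cv2.resize(c['frame'][box][:,:,::-1],None,fx=6,fy=6))
E
```

```text
top table z -0.000741480240318498
0 78 [ 0.5053 -0.2465  0.1578] [ 0.476 -0.295  0.153] [ 0.55  -0.225  0.163]
1 94 [ 0.5057 -0.2506  0.1812] [ 0.48  -0.293  0.177] [ 0.544 -0.229  0.186]
2 79 [ 0.5077 -0.2535  0.2054] [ 0.487 -0.287  0.201] [ 0.537 -0.235  0.211]
3 64 [ 0.5095 -0.2556  0.2293] [ 0.493 -0.282  0.225] [ 0.531 -0.242  0.235]
4 60 [ 0.5125 -0.2607  0.2541] [ 0.5   -0.273  0.25 ] [ 0.524 -0.248  0.259]
spig [ 0.51198956 -0.26106149  0.25756662] 11
scene table z 0.01883610558403416
0 90 [ 0.5342 -0.2605  0.1588] [ 0.49  -0.301  0.153] [ 0.551 -0.227  0.163]
1 90 [ 0.5297 -0.261   0.1825] [ 0.491 -0.296  0.177] [ 0.547 -0.232  0.187]
2 76 [ 0.5248 -0.2612  0.2064] [ 0.488 -0.291  0.202] [ 0.54  -0.238  0.21 ]
3 56 [ 0.5221 -0.2622  0.2304] [ 0.499 -0.284  0.225] [ 0.534 -0.246  0.235]
4 37 [ 0.5144 -0.2635  0.2549] [ 0.499 -0.276  0.25 ] [ 0.524 -0.252  0.259]
spig [ 0.51414225 -0.26418034  0.25758054] 24
```

```bash
python3 - <<'E'
from h import *
for n in ('top','scene'):
    c=pickle.load(open(n+'.pkl','rb'));hsv=cv2.cvtColor(c['frame'],cv2.COLOR_RGB2HSV)
    ys,xs=([201,217],[243,250]) if n=='top' else ([229,222],[358,372])
    pts=[(201,243),(229,238),(217,254)] if n=='top' else [(229,358),(214,386),(222,373)]
    print([tuple(hsv[p]) for p in pts])
    W=cloud(c);X,Y=W[...,0],W[...,1]
    cen=ray(c,(254.5,217.5) if n=='top' else (373,224),.018);print(cen)
    m=(np.hypot(X-cen[0],Y-cen[1])<.13)&(hsv[...,1]<80)
    N,L,S,C=cv2.connectedComponentsWithStats(m.astype(np.uint8))
    for i in range(1,N):
        if S[i,4]>30:
            q=cv2.findContours((L==i).astype(np.uint8),0,1)[0][0]
            print(S[i],C[i].round(1),cv2.fitEllipse(q) if len(q)>5 else '',ray(c,C[i],.013).round(4))
E
```

```text
[(np.uint8(105), np.uint8(10), np.uint8(102)), (np.uint8(100), np.uint8(15), np.uint8(102)), (np.uint8(18), np.uint8(93), np.uint8(107))]
[0.47280837 0.22560323 0.018     ]
[246 183  30   6  76] [261.1 184.9] ((261.4693908691406, 184.98863220214844), (3.08465576171875, 29.348289489746094), 97.9212417602539) [0.5916 0.2092 0.013 ]
[238 196  11  11  94] [243.1 200.9] ((243.10812377929688, 200.8772735595703), (9.905494689941406, 10.339850425720215), 13.877556800842285) [0.5317 0.2704 0.013 ]
[263 196  18  19 253] [271.  205.1] ((271.0550842285156, 205.06640625), (16.69739532470703, 17.538591384887695), 2.9267239570617676) [0.5196 0.1698 0.013 ]
[219 201   7  26  62] [221.7 213.2] ((221.41598510742188, 214.0753631591797), (3.0786781311035156, 23.421388626098633), 12.326668739318848) [0.4851 0.344  0.013 ]
[283 205   9  36 146] [287.8 223.1] ((287.91363525390625, 223.00502014160156), (5.119826793670654, 35.79710388183594), 9.57011890411377) [0.4567 0.1072 0.013 ]
[228 218  21  22 375] [238.  228.8] ((237.95675659179688, 228.78880310058594), (20.637571334838867, 21.420473098754883), 9.2133
[... 1110 characters left out ...]
50709533691406), 172.10763549804688) [0.506 0.342 0.013]
[349 225  18  11 156] [357.7 229.9] ((357.67254638671875, 229.88255310058594), (10.15156078338623, 17.137157440185547), 95.54987335205078) [0.5041 0.1689 0.013 ]
[382 229  11   6  50] [386.7 231.5] ((386.8090515136719, 231.5007781982422), (5.225946426391602, 9.907444953918457), 96.18595123291016) [0.5159 0.2697 0.013 ]
[351 246  44   8 168] [373.2 248.8] ((373.6626892089844, 248.95985412597656), (4.966458797454834, 41.61712646484375), 94.45096588134766) [0.6038 0.2091 0.013 ]
[ 331  345   57   36 1659] [359.5 360.7] ((359.6841125488281, 360.697998046875), (36.12837600708008, 59.79095458984375), 93.03633117675781) [1.0268 0.1107 0.013 ]
```

View pics/m_top.png

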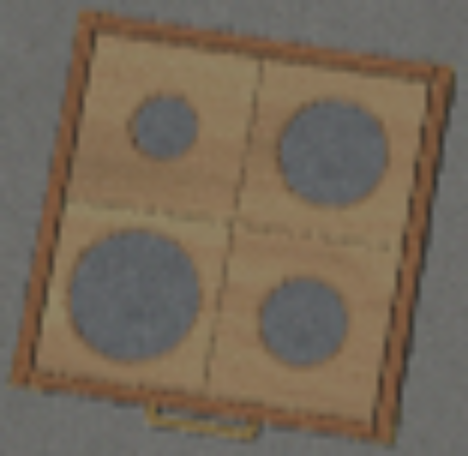

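The crop shows clean felt discs. The two views disagree by about 15 mm in x on z=0.013, so the case must stand higher. I'll triangulate.

```bash
python3 - <<'E'
from h import *
A=pickle.load(open('top.pkl','rb'));B=pickle.load(open('scene.pkl','rb'))
pr={'27':((243.1,200.9),(386.75,231.5)),'53':((271,205.1),(357.7,229.9)),'66':((238,228.8),(385.4,213.7)),'40':((266.2,233.1),(357.7,212.2))}
P=lambda c:c['intrinsics']@np.c_[c['R'],c['t']]
for k,(a,b) in pr.items():
    X=cv2.triangulatePoints(P(A),P(B),np.array(a).reshape(2,1),np.array(b).reshape(2,1));X=(X[:3]/X[3]).ravel()
    W=cloud(A);u,v=map(round,a);W2=cloud(B);u2,v2=map(round,b)
    print(k,X.round(4),'depth',W[v-2:v+3,u-2:u+3].reshape(-1,3).mean(0).round(4),W2[v2-1:v2+2,u2-2:u2+3].reshape(-1,3).mean(0).round(4))
W=cloud(A);print('top table by case',np.nanmedian(W[210:225,300:320,2]),'block top',np.nanmedian(W[210:222,250:258,2]))
c,W=A,cloud(A)
# stack tops circle fit: silhouettes by view, level k: bounds
from scipy.optimize import least_squares
E
```

```text
27 [0.5299 0.267  0.0249] depth [0.5304 0.2696 0.019 ] [0.5298 0.2675 0.0224]
53 [0.518  0.1674 0.0246] depth [0.5192 0.1693 0.0181] [0.5156 0.1682 0.0221]
66 [0.4306 0.2791 0.0256] depth [nan nan nan] [0.4273 0.2781 0.0216]
40 [0.4185 0.1793 0.0255] depth [0.4192 0.1821 0.0186] [0.4138 0.1804 0.0227]
top table by case -0.000770541365887744 block top 0.023001963614197818
```

```bash
cat >> h.py <<'E'
def to(target,yaw_target=None):
    """print tool-frame slide to world TCP target"""
    from cell import get_state
    s=get_state();R=rot(s);print('t',round(s['clock'],2),'tcp',s['eef_pos'].round(4),'f',s['ft_force'].round(1),'open',round(s['opening'],4))
    print('slide',R.inv().apply(np.array(target)-s['eef_pos']).round(4))
    print('axes',R.as_matrix().round(3).tolist())
E
python3 - <<'E'
from h import *;to((.512,-.261,.34))
from cell import get_state
s=get_state();R=rot(s)
for c in ([1,0,0],[0,1,0],[-1,0,0],[0,-1,0]):
    x=np.array(c,float);y=np.array([0,0,-1.]);T=np.c_[x,y,np.cross(x,y)]
    print(c,(R.inv()*Ro.from_matrix(T)).as_rotvec().round(4))
E
```

```text
t 0.1 tcp [0.1993 0.5919 0.2303] f [-0.1 -0.2 -0.3] open 0.0856
slide [ 0.7086 -0.1082  0.5687]
axes [[-0.319, -0.001, 0.948], [-0.948, -0.002, -0.319], [0.002, -1.0, 0.0]]
[1, 0, 0] [ 1.7000e-03 -1.8958e+00  1.4000e-03]
[0, 1, 0] [-2.7000e-03  2.8166e+00  3.0000e-04]
[-1, 0, 0] [-0.0013  1.2458  0.0016]
[0, -1, 0] [ 2.00e-04 -3.25e-01  1.90e-03]
```

arm_command(
  motion=[
    {"slide": [0,-0.02,0],"twist": [0,-0.11,0],"hand": -1},
    {"slide": [0,-0.03,0],"twist": [0,-0.11,0],"hand": -1},
    {"slide": [0,-0.03,0],"twist": [0,-0.105,0],"hand": -1},
    {"slide": [0.02,-0.03,0.015],"twist": [0,0,0],"hand": -1},
    {"slide": [0.03,0,0.022],"twist": [0,0,0],"hand": -1},
    {"slide": [0.036,0,0.027],"twist": [0,0,0],"hand": -1},
    {"slide": [0.036,0,0.027],"twist": [0,0,0],"hand": -1},
    {"slide": [0.036,0,0.027],"twist": [0,0,0],"hand": -1},
    {"slide": [0.036,0,0.027],"twist": [0,0,0],"hand": -1},
    {"slide": [0.036,0,0.027],"twist": [0,0,0],"hand": -1},
  ],
)

```text
clock: 1.1
eef_pos: [0.372, 0.3606, 0.341]
eef_rot: [-0.5, 0.5, -0.5, 0.5]
ft_force: [0.6, 0.4, -0.9]
opening: 0.0853
```

arm_command(
  motion=[
    {"slide": [0.036,0,0.027],"twist": [0,0,0],"hand": -1},
    {"slide": [0.036,0,0.027],"twist": [0,0,0],"hand": -1},
    {"slide": [0.036,0,0.027],"twist": [0,0,0],"hand": -1},
    {"slide": [0.03,0,0.022],"twist": [0,0,0],"hand": -1},
    {"slide": [0,0,0],"twist": [0,0,0],"hand": -1},
    {"slide": [0,0,0],"twist": [0,0,0],"hand": -1},
  ],
)

```text
clock: 1.7
eef_pos: [0.4746, 0.2236, 0.3408]
eef_rot: [0.499, -0.5, 0.501, -0.5]
ft_force: [-0.3, -0.2, -0.1]
opening: 0.0855
```

```bash
python3 - <<'E'
from h import *;to((.512,-.261,.34))
from cell import get_state,camera
s=get_state();c=camera('wrist');c['s']=s;pickle.dump(c,open('w1.pkl','wb'));print(c['mount'].round(3),c['intrinsics'])
cv2.imwrite('pics/w1.png',c['frame'][:,:,::-1])
E
```

```text
t 1.7 tcp [0.4746 0.2236 0.3408] f [-0.3 -0.2 -0.1] open 0.0855
slide [0.4845 0.0009 0.0383]
axes [[-0.002, -0.001, 1.0], [-1.0, -0.0, -0.002], [0.0, -1.0, -0.001]]
[[ 1.     0.     0.001  0.001]
 [-0.001 -0.272  0.962 -0.142]
 [ 0.    -0.962 -0.272  0.069]
 [ 0.     0.     0.     1.   ]] [[309.70691629   0.         319.59017649]
 [  0.         309.70691629 198.72872353]
 [  0.           0.           1.        ]]
```

View pics/w1.png

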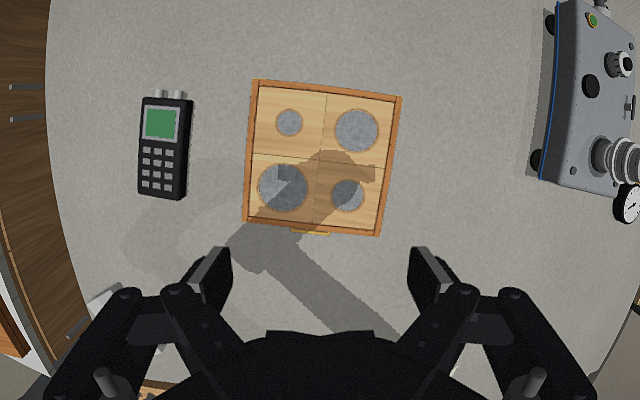

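The wrist view shows the case unobstructed, with pockets near (289,122), (356,130), (283,187) and (347,195). I'll locate them on the felt plane.

```bash
cat >> h.py <<'E'
def wray(c,uv,z):
    K=c['intrinsics'];p=(np.array(uv)-[K[0,2],K[1,2]])/K[0,0];r=np.hypot(*p)
    d=np.array([*(p/r*np.sin(r)),np.cos(r)]) if r>0 else np.array([0,0,1.])
    M=c['mount'];R=rot(c['s']);d=R.apply(M[:3,:3]@d);o=R.apply(M[:3,3])+c['s']['eef_pos']
    return o+d*(z-o[2])/d[2]
E
python3 - <<'E'
from h import *
c=pickle.load(open('w1.pkl','rb'));h=cv2.cvtColor(c['frame'],cv2.COLOR_RGB2HSV)
m=np.zeros((400,640),np.uint8);poly=np.array([[260,90],[393,100],[374,230],[252,216]]);cv2.fillPoly(m,[poly],1)
m&=(h[...,1]<60).astype(np.uint8);m=cv2.morphologyEx(m,cv2.MORPH_OPEN,np.ones((3,3)))
res=[]
for q in cv2.findContours(m,0,1)[0]:
    if cv2.contourArea(q)>200:
        P=np.array([wray(c,p[0],.0195)[:2] for p in cv2.convexHull(q)]).astype(np.float32)
        (x,y),r=cv2.minEnclosingCircle(P);e=cv2.fitEllipse(P) if len(P)>4 else 0
        print(np.round([x,y,r],4),np.round(e[0],4),np.round(e[1],4))
E
```

```text
[0.4182 0.1795 0.0248] [0.4182 0.1796] [0.0487 0.0491]
[0.4306 0.28   0.0376] [0.4306 0.28  ] [0.0743 0.0746]
[0.5184 0.1674 0.0313] [0.5184 0.1675] [0.0616 0.0618]
[0.5306 0.268  0.0182] [0.5305 0.2678] [0.0358 0.036 ]
```

arm_command(
  motion=[
    {"slide": [0.025,0,0.002],"twist": [0,0,0],"hand": -1},
    {"slide": [0.042,0,0.003],"twist": [0,0,0],"hand": -1},
    {"slide": [0.042,0,0.003],"twist": [0,0,0],"hand": -1},
    {"slide": [0.042,0,0.003],"twist": [0,0,0],"hand": -1},
    {"slide": [0.042,0,0.003],"twist": [0,0,0],"hand": -1},
    {"slide": [0.042,0,0.003],"twist": [0,0,0],"hand": -1},
    {"slide": [0.042,0,0.003],"twist": [0,0,0],"hand": -1},
    {"slide": [0.042,0,0],"twist": [0,0,0],"hand": -1},
    {"slide": [0.042,0,0],"twist": [0,0,0],"hand": -1},
    {"slide": [0.042,0,0],"twist": [0,0,0],"hand": -1},
  ],
)

```text
clock: 2.75
eef_pos: [0.4947, -0.1788, 0.3414]
eef_rot: [0.501, -0.501, 0.499, -0.499]
ft_force: [1.0, 0.1, 0.0]
opening: 0.0856
```

arm_command(
  motion=[
    {"slide": [0.03,0,0],"twist": [0,0,0],"hand": -1},
    {"slide": [0.015,0,0],"twist": [0,0,0],"hand": -1},
    {"slide": [0,0,0],"twist": [0,0,0],"hand": -1},
    {"slide": [0,0,0],"twist": [0,0,0],"hand": -1},
  ],
)

```text
clock: 3.15
eef_pos: [0.4948, -0.2225, 0.3412]
eef_rot: [0.5, -0.5, 0.5, -0.5]
ft_force: [0.6, -0.1, -0.4]
opening: 0.0851
```

```bash
python3 - <<'E'
from h import *;to((.512,-.261,.238))
from cell import get_state,camera
s=get_state();c=camera('wrist');c['s']=s;pickle.dump(c,open('w2.pkl','wb'))
cv2.imwrite('pics/w2.png',c['frame'][:,:,::-1])
E
```

```text
t 3.15 tcp [ 0.4948 -0.2225  0.3412] f [ 0.6 -0.1 -0.4] open 0.0851
slide [0.0385 0.1031 0.0172]
axes [[0.001, -0.0, 1.0], [-1.0, 0.0, 0.001], [-0.0, -1.0, -0.0]]
```

View pics/w2.png

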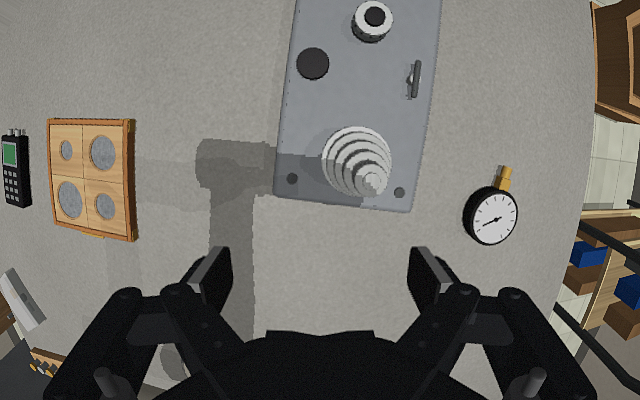

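The wrist view shows the stack, with the top disc near (371,182) and the tiers visible. I'll get the stack axis from the wrist depth.

```bash
cat >> h.py <<'E'
def wcloud(c):
    K=c['intrinsics'];d=c['depth'];v,u=np.indices(d.shape)
    a=(u-K[0,2])/K[0,0];b=(v-K[1,2])/K[0,0];r=np.hypot(a,b)+1e-9;t=np.tan(r)/r
    P=np.stack([a*t*d,b*t*d,d],-1);M=c['mount'];R=rot(c['s'])
    W=R.apply((P@M[:3,:3].T+M[:3,3]).reshape(-1,3)).reshape(P.shape)+c['s']['eef_pos'];W[d==0]=np.nan;return W
E
python3 - <<'E'
from h import *
c=pickle.load(open('w2.pkl','rb'));W=wcloud(c)
r=(abs(W[...,0]-.512)<.06)&(abs(W[...,1]+.261)<.06)
for k in range(1,5):
    zt=.158+.024*k
    m=r&(abs(W[...,2]-zt)<.0025 if k<4 else W[...,2]>.248)
    N,L,S,C=cv2.connectedComponentsWithStats(m.astype(np.uint8));i=1+S[1:,4].argmax();m=L==i
    P=W[m]
    q=cv2.minEnclosingCircle(P[:,:2].astype(np.float32));print(k,m.sum(),np.round(q[0],4),round(q[1],4),P[:,2].mean().round(4))
E
```

```text
1 738 [ 0.514  -0.2626] 0.0332 0.1817
2 689 [ 0.5139 -0.2624] 0.0264 0.2056
3 651 [ 0.514  -0.2625] 0.0201 0.2297
4 27826 [ 0.5011 -0.2489] 0.0497 0.4241
```

arm_command(
  motion=[
    {"slide": [0.02,0,0.0095],"twist": [0,0,0],"hand": -1},
    {"slide": [0.02,0,0.0095],"twist": [0,0,0],"hand": -1},
    {"slide": [0,0.03,0],"twist": [0,0,0],"hand": -1},
    {"slide": [0,0.03,0],"twist": [0,0,0],"hand": -1},
    {"slide": [0,0.025,0],"twist": [0,0,0],"hand": -1},
    {"slide": [0,0.018,0],"twist": [0,0,0],"hand": -1},
    {"slide": [0,0,0],"twist": [0,0,0],"hand": -1},
    {"slide": [0,0,0],"twist": [0,0,0],"hand": -1},
  ],
)

```text
clock: 4.0
eef_pos: [0.5142, -0.2628, 0.2391]
eef_rot: [-0.501, 0.501, -0.499, 0.5]
ft_force: [1.4, -0.1, 1.7]
opening: 0.0853
```

```bash
python3 - <<'E'
from h import *;to((.514,-.2625,.238))
from cell import camera
f=camera('wrist')['frame'][150:400,150:500]
g=camera('scene')['frame'][130:230,180:280]
cv2.imwrite('pics/w3.png',np.hstack([cv2.resize(f,(420,300)),cv2.resize(g,(300,300))])[:,:,::-1])
E
```

```text
t 4.0 tcp [ 0.5142 -0.2628  0.2391] f [ 1.4 -0.1  1.7] open 0.0853
slide [-0.0003  0.0011 -0.0002]
axes [[0.002, 0.001, 1.0], [-1.0, -0.001, 0.002], [0.001, -1.0, 0.001]]
```

View pics/w3.png

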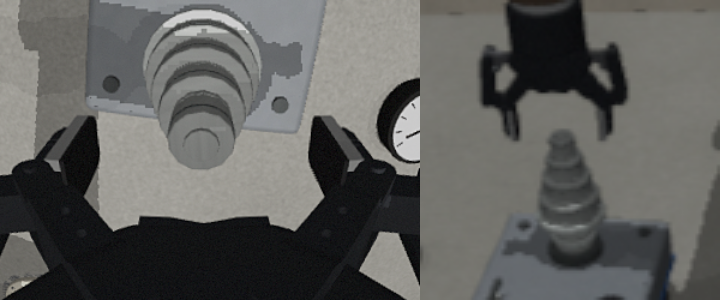

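The right half of the picture shows the fingers straddling the top disc and centred on it. Closing.

arm_command(
  motion=[
    {"slide": [0,0.001,0],"twist": [0,0,0],"hand": 0.2},
    {"slide": [0,0,0],"twist": [0,0,0],"hand": 0.2},
    {"slide": [0,0,0],"twist": [0,0,0],"hand": 0.3},
    {"slide": [0,0,0],"twist": [0,0,0],"hand": 0.4},
    {"slide": [0,0,0],"twist": [0,0,0],"hand": 1},
    {"slide": [0,0,0],"twist": [0,0,0],"hand": 1},
    {"slide": [0,0,0],"twist": [0,0,0],"hand": 1},
    {"slide": [0,0,0],"twist": [0,0,0],"hand": 1},
    {"slide": [0,0,0],"twist": [0,0,0],"hand": 1},
  ],
  squeeze=40,
)

```text
clock: 5.0
eef_pos: [0.5138, -0.2637, 0.2377]
eef_rot: [-0.5, 0.5, -0.5, 0.5]
ft_force: [0.1, 1.3, 2.8]
opening: 0.0254
```

arm_command(
  motion=[
    {"slide": [0,-0.003,0],"twist": [0,0,0],"hand": 1},
    {"slide": [0,-0.006,0],"twist": [0,0,0],"hand": 1},
    {"slide": [0,-0.015,0],"twist": [0,0,0],"hand": 1},
    {"slide": [0,-0.02,0],"twist": [0,0,0],"hand": 1},
    {"slide": [0,-0.012,0],"twist": [0,0,0],"hand": 1},
    {"slide": [0,0,0],"twist": [0,0,0],"hand": 1},
  ],
)

```text
clock: 5.6
eef_pos: [0.5144, -0.264, 0.2952]
eef_rot: [-0.501, 0.499, -0.499, 0.501]
ft_force: [0.1, -0.1, -0.5]
opening: 0.025
```

```bash
python3 - <<'E'
from h import *;to((.5305,.2679,.24))
from cell import camera
f=camera('wrist')['frame'][150:400,150:500]
g=camera('scene')['frame'][130:230,180:280]
cv2.imwrite('pics/w4.png',np.hstack([cv2.resize(f,(420,300)),cv2.resize(g,(300,300))])[:,:,::-1])
E
```

```text
t 5.6 tcp [ 0.5144 -0.264   0.2952] f [ 0.1 -0.1 -0.5] open 0.025
slide [-0.5319  0.0547  0.0161]
axes [[0.0, 0.004, 1.0], [-1.0, -0.001, 0.0], [0.001, -1.0, 0.004]]
```

View pics/w4.png

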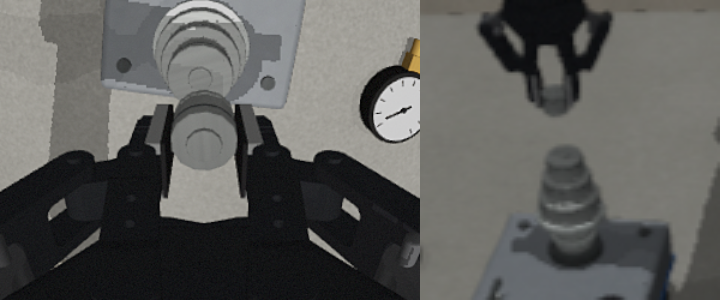

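arm_command(
  motion=[
    {"slide": [-0.02,0,0.0016],"twist": [0,0,0],"hand": 1},
    {"slide": [-0.03,0,0.0016],"twist": [0,0,0],"hand": 1},
    {"slide": [-0.042,0,0.0016],"twist": [0,0,0],"hand": 1},
    {"slide": [-0.042,0,0.0016],"twist": [0,0,0],"hand": 1},
    {"slide": [-0.042,0,0.0016],"twist": [0,0,0],"hand": 1},
    {"slide": [-0.042,0,0.0016],"twist": [0,0,0],"hand": 1},
    {"slide": [-0.042,0,0.0016],"twist": [0,0,0],"hand": 1},
    {"slide": [-0.042,0,0.0016],"twist": [0,0,0],"hand": 1},
    {"slide": [-0.042,0,0.0016],"twist": [0,0,0],"hand": 1},
    {"slide": [-0.042,0,0.0016],"twist": [0,0,0],"hand": 1},
  ],
)

```text
clock: 6.7
eef_pos: [0.5286, 0.1239, 0.292]
eef_rot: [-0.499, 0.501, -0.5, 0.5]
ft_force: [1.6, 0.1, -0.5]
opening: 0.0251
```

arm_command(
  motion=[
    {"slide": [-0.042,0,0],"twist": [0,0,0],"hand": 1},
    {"slide": [-0.042,0,0],"twist": [0,0,0],"hand": 1},
    {"slide": [-0.03,0,0],"twist": [0,0,0],"hand": 1},
    {"slide": [-0.02,0.02,0],"twist": [0,0,0],"hand": 1},
    {"slide": [-0.012,0.03,0],"twist": [0,0,0],"hand": 1},
    {"slide": [0,0.04,0],"twist": [0,0,0],"hand": 1},
    {"slide": [0,0.04,0],"twist": [0,0,0],"hand": 1},
    {"slide": [0,0.04,0],"twist": [0,0,0],"hand": 1},
    {"slide": [0,0.03,0],"twist": [0,0,0],"hand": 1},
    {"slide": [0,0,0],"twist": [0,0,0],"hand": 1},
  ],
)

```text
clock: 7.7
eef_pos: [0.5259, 0.2656, 0.0874]
eef_rot: [-0.495, 0.504, -0.501, 0.5]
ft_force: [-0.7, -0.8, -1.5]
opening: 0.0256
```

```bash
python3 - <<'E'
from h import *;to((.5305,.2679,.0285))
from cell import camera
f=camera('wrist')['frame'][100:350,150:500]
cv2.imwrite('pics/w5.png',cv2.resize(f,(560,400))[:,:,::-1])
E
```

```text
t 7.7 tcp [0.5259 0.2656 0.0874] f [-0.7 -0.8 -1.5] open 0.0256
slide [-0.0028  0.0588  0.0053]
axes [[-0.001, -0.011, 1.0], [-1.0, -0.008, -0.001], [0.008, -1.0, -0.011]]
```

View pics/w5.png

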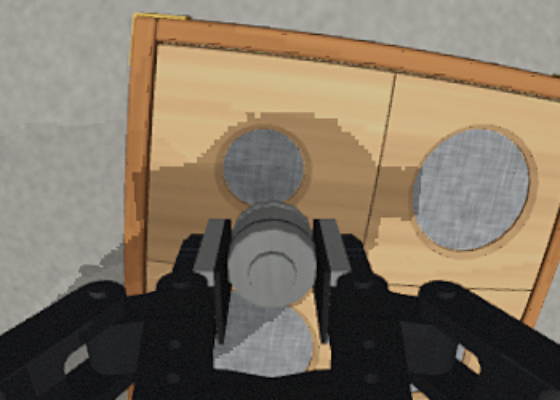

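The weight is held upright, and its pocket is just ahead of it at (265,165) in the crop. I'll descend to just above the pocket and re-read the pose.

arm_command(
  motion=[
    {"slide": [-0.0028,0.015,0.005],"twist": [0,0,0],"hand": 1},
    {"slide": [0,0.015,0],"twist": [0,0,0],"hand": 1},
    {"slide": [0,0.01,0],"twist": [0,0,0],"hand": 1},
    {"slide": [0,0,0],"twist": [0,0,0],"hand": 1},
    {"slide": [0,0,0],"twist": [0,0,0],"hand": 1},
    {"slide": [0,0,0],"twist": [0,0,0],"hand": 1},
  ],
)

```text
clock: 8.35
eef_pos: [0.5352, 0.2717, 0.0544]
eef_rot: [0.501, -0.499, 0.5, -0.5]
ft_force: [0.2, 1.2, -0.3]
opening: 0.0254
```

```bash
cat >> h.py <<'E'
def lev():
    from cell import get_state
    R=rot(get_state());T=np.array([[0,0,1],[-1,0,0],[0,-1,0]]);print('twist',(R.inv()*Ro.from_matrix(T)).as_rotvec().round(4))
E
python3 - <<'E'
from h import *;to((.5305,.2679,.0285));lev()
E
```

```text
t 8.35 tcp [0.5352 0.2717 0.0544] f [ 0.2  1.2 -0.3] open 0.0254
slide [ 0.0038  0.0259 -0.0047]
axes [[0.0, 0.002, 1.0], [-1.0, 0.001, 0.0], [-0.001, -1.0, 0.002]]
twist [-0.0018  0.0005 -0.0013]
```

arm_command(
  motion=[
    {"slide": [0.0038,0,-0.0047],"twist": [0,0,0],"hand": 1},
    {"slide": [0,0.008,0],"twist": [0,0,0],"hand": 1},
    {"slide": [0,0.008,0],"twist": [0,0,0],"hand": 1},
    {"slide": [0,0.005,0],"twist": [0,0,0],"hand": 1},
    {"slide": [0,0,0],"twist": [0,0,0],"hand": 1},
    {"slide": [0,0,0],"twist": [0,0,0],"hand": 1},
    {"slide": [0,0,0],"twist": [0,0,0],"hand": 1},
  ],
)

```text
clock: 9.05
eef_pos: [0.53, 0.2676, 0.0324]
eef_rot: [0.5, -0.5, 0.5, -0.5]
ft_force: [0.7, 0.3, -0.6]
opening: 0.0252
```

```bash
python3 - <<'E'
from h import *;to((.5305,.2679,.0285));lev()
E
```

```text
t 9.05 tcp [0.53   0.2676 0.0324] f [ 0.7  0.3 -0.6] open 0.0252
slide [-0.0003  0.0039  0.0005]
axes [[0.0, 0.0, 1.0], [-1.0, 0.0, 0.0], [-0.0, -1.0, 0.0]]
twist [-0.0003  0.0003 -0.0002]
```

arm_command(
  motion=[
    {"slide": [0,0.001,0],"twist": [0,0,0],"hand": 1},
    {"slide": [0,0.001,0],"twist": [0,0,0],"hand": 1},
    {"slide": [0,0.001,0],"twist": [0,0,0],"hand": 1},
    {"slide": [0,0,0],"twist": [0,0,0],"hand": 1},
    {"slide": [0,0,0],"twist": [0,0,0],"hand": 1},
  ],
)

```text
clock: 9.55
eef_pos: [0.5298, 0.2674, 0.0293]
eef_rot: [-0.5, 0.5, -0.5, 0.5]
ft_force: [-0.2, -0.4, -1.6]
opening: 0.0255
```

arm_command(
  motion=[
    {"slide": [0,0.0007,0],"twist": [0,0,0],"hand": 1},
    {"slide": [0,0,0],"twist": [0,0,0],"hand": 1},
    {"slide": [0,0,0],"twist": [0,0,0],"hand": 1},
  ],
)

```text
clock: 9.85
eef_pos: [0.5298, 0.2674, 0.0286]
eef_rot: [-0.5, 0.5, -0.5, 0.5]
ft_force: [-0.1, 0.5, -0.4]
opening: 0.0255
```

arm_command(
  motion=[
    {"slide": [0,0.0007,0],"twist": [0,0,0],"hand": 1},
    {"slide": [0,0,0],"twist": [0,0,0],"hand": 1},
    {"slide": [0,0,0],"twist": [0,0,0],"hand": 1},
  ],
)

```text
clock: 10.15
eef_pos: [0.5298, 0.2674, 0.0279]
eef_rot: [-0.5, 0.5, -0.5, 0.5]
ft_force: [-0.5, 0.6, -1.3]
opening: 0.0255
```

No contact yet, so I'll keep going down in small steps.

arm_command(
  motion=[
    {"slide": [0,0.0007,0],"twist": [0,0,0],"hand": 1},
    {"slide": [0,0,0],"twist": [0,0,0],"hand": 1},
    {"slide": [0,0,0],"twist": [0,0,0],"hand": 1},
  ],
)

```text
clock: 10.45
eef_pos: [0.5298, 0.2674, 0.0272]
eef_rot: [-0.5, 0.5, -0.5, 0.5]
ft_force: [0.2, 0.0, -0.7]
opening: 0.0253
```

arm_command(
  motion=[
    {"slide": [0,0.0007,0],"twist": [0,0,0],"hand": 1},
    {"slide": [0,0,0],"twist": [0,0,0],"hand": 1},
    {"slide": [0,0,0],"twist": [0,0,0],"hand": 1},
  ],
)

```text
clock: 10.75
eef_pos: [0.5299, 0.2674, 0.0268]
eef_rot: [0.5, -0.5, 0.5, -0.5]
ft_force: [-0.3, 0.3, 1.5]
opening: 0.0254
```

arm_command(
  motion=[
    {"slide": [0,0.0005,0],"twist": [0,0,0],"hand": 1},
    {"slide": [0,0,0],"twist": [0,0,0],"hand": 1},
    {"slide": [0,0,0],"twist": [0,0,0],"hand": 1},
  ],
)

```text
clock: 11.05
eef_pos: [0.5299, 0.2675, 0.0267]
eef_rot: [0.5, -0.5, 0.5, -0.5]
ft_force: [-1.3, -0.6, 4.9]
opening: 0.0253
```

Contact, with the force rising to about 5 N. Releasing gently and lifting.

arm_command(
  motion=[
    {"slide": [0,0,0],"twist": [0,0,0],"hand": 0.35},
    {"slide": [0,0,0],"twist": [0,0,0],"hand": 0.25},
    {"slide": [0,0,0],"twist": [0,0,0],"hand": 0.1},
    {"slide": [0,0,0],"twist": [0,0,0],"hand": -0.1},
    {"slide": [0,0,0],"twist": [0,0,0],"hand": -0.1},
    {"slide": [0,-0.01,0],"twist": [0,0,0],"hand": -0.1},
    {"slide": [0,-0.03,0],"twist": [0,0,0],"hand": -0.1},
    {"slide": [0,-0.045,0],"twist": [0,0,0],"hand": -1},
    {"slide": [0,-0.045,0],"twist": [0,0,0],"hand": -1},
    {"slide": [0,-0.045,0],"twist": [0,0,0],"hand": -1},
  ],
)

```text
clock: 12.05
eef_pos: [0.5296, 0.2671, 0.2037]
eef_rot: [0.5, -0.5, 0.5, -0.5]
ft_force: [0.1, 0.8, 0.2]
opening: 0.0851
```

```bash
python3 - <<'E'
from h import *;to((.514,-.2625,.28))
from cell import get_state,camera
s=get_state();c=camera('wrist');c['s']=s;W=wcloud(c)
cv2.imwrite('pics/w6.png',c['frame'][60:360,150:550,::-1])
m=(np.hypot(W[...,0]-.5305,W[...,1]-.2679)<.03)&(abs(W[...,2]-.043)<.006)
q=cv2.minEnclosingCircle(W[m][:,:2].astype(np.float32));print(m.sum(),q,np.percentile(W[m][:,2],[5,50,95]))
E
```

```text
t 12.05 tcp [0.5296 0.2671 0.2037] f [0.1 0.8 0.2] open 0.0851
slide [ 0.5296 -0.0765 -0.0157]
axes [[0.0, 0.001, 1.0], [-1.0, 0.0, 0.0], [-0.0, -1.0, 0.001]]
549 ((0.5302106738090515, 0.2660607099533081), 0.01385584007948637) [0.04099919 0.04292096 0.04632765]
```

View pics/w6.png

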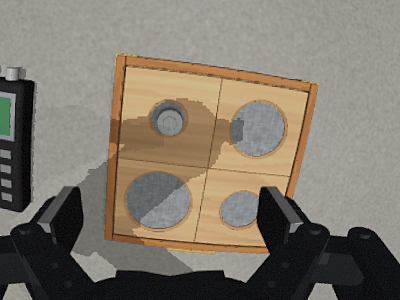

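The 27 mm weight sits flat in its pocket, top at z=0.043, at (168,119) in the crop. Next is the 40 mm weight.

arm_command(
  motion=[
    {"slide": [0.01,-0.04,0],"twist": [0,0,0],"hand": -1},
    {"slide": [0.03,-0.037,0],"twist": [0,0,0],"hand": -1},
    {"slide": [0.045,0,-0.002],"twist": [0,0,0],"hand": -1},
    {"slide": [0.045,0,-0.002],"twist": [0,0,0],"hand": -1},
    {"slide": [0.045,0,-0.002],"twist": [0,0,0],"hand": -1},
    {"slide": [0.045,0,-0.002],"twist": [0,0,0],"hand": -1},
    {"slide": [0.045,0,-0.002],"twist": [0,0,0],"hand": -1},
    {"slide": [0.045,0,-0.002],"twist": [0,0,0],"hand": -1},
    {"slide": [0.045,0,-0.002],"twist": [0,0,0],"hand": -1},
    {"slide": [0.045,0,-0.002],"twist": [0,0,0],"hand": -1},
  ],
)

```text
clock: 13.1
eef_pos: [0.5133, -0.1344, 0.2789]
eef_rot: [0.5, -0.5, 0.5, -0.5]
ft_force: [0.4, 0.9, -0.2]
opening: 0.0852
```

arm_command(
  motion=[
    {"slide": [0.045,0,0],"twist": [0,0,0],"hand": -1},
    {"slide": [0.04,0,0],"twist": [0,0,0],"hand": -1},
    {"slide": [0.03,0,0],"twist": [0,0,0],"hand": -1},
    {"slide": [0.015,0,0],"twist": [0,0,0],"hand": -1},
    {"slide": [0,0,0],"twist": [0,0,0],"hand": -1},
    {"slide": [0,0,0],"twist": [0,0,0],"hand": -1},
    {"slide": [0,0,0],"twist": [0,0,0],"hand": -1},
  ],
)

```text
clock: 13.8
eef_pos: [0.514, -0.2615, 0.2783]
eef_rot: [0.501, -0.5, 0.5, -0.5]
ft_force: [-0.3, -0.5, -0.1]
opening: 0.0853
```

```bash
cat >> h.py <<'E'
def stack(k):
    from cell import get_state,camera
    s=get_state();c=camera('wrist');c['s']=s;W=wcloud(c)
    for j in range(1,k+1):
        m=(abs(W[...,0]-.514)<.05)&(abs(W[...,1]+.2625)<.036)&(abs(W[...,2]-.158-.024*j)<.003)
        N,L,S,C=cv2.connectedComponentsWithStats(m.astype(np.uint8))
        if N<2: continue
        P=W[L==1+S[1:,4].argmax()];q=cv2.minEnclosingCircle(P[:,:2].astype(np.float32));print('level',j,len(P),np.round(q[0],4),round(q[1],4),P[:,2].mean().round(4))
E
python3 - <<'E'
from h import *;to((.514,-.2625,.2125));lev();stack(3)
E
```

```text
t 13.8 tcp [ 0.514  -0.2615  0.2783] f [-0.3 -0.5 -0.1] open 0.0853
slide [ 0.001   0.0658 -0.    ]
axes [[0.002, 0.0, 1.0], [-1.0, 0.0, 0.002], [-0.0, -1.0, 0.0]]
twist [-0.0004  0.0016 -0.0002]
level 1 1104 [ 0.5141 -0.2627] 0.033 0.1817
level 2 1114 [ 0.5141 -0.2626] 0.0265 0.2057
level 3 2556 [ 0.5139 -0.2623] 0.0201 0.2299
```

arm_command(
  motion=[
    {"slide": [0.001,0.02,0],"twist": [0,0,0],"hand": -0.9},
    {"slide": [0,0.025,0],"twist": [0,0,0],"hand": -0.7},
    {"slide": [0,0.0155,0],"twist": [0,0,0],"hand": -0.5},
    {"slide": [0,0.005,0],"twist": [0,0,0],"hand": -0.3},
    {"slide": [0,0,0],"twist": [0,0,0],"hand": -0.1},
    {"slide": [0,0,0],"twist": [0,0,0],"hand": 0},
    {"slide": [0,0,0],"twist": [0,0,0],"hand": 0.1},
    {"slide": [0,0,0],"twist": [0,0,0],"hand": 1},
    {"slide": [0,0,0],"twist": [0,0,0],"hand": 1},
    {"slide": [0,0,0],"twist": [0,0,0],"hand": 1},
  ],
  squeeze=50,
)

```text
clock: 14.85
eef_pos: [0.5146, -0.2636, 0.214]
eef_rot: [0.501, -0.5, 0.499, -0.501]
ft_force: [-0.7, 3.7, 4.9]
opening: 0.0381
```

arm_command(
  motion=[
    {"slide": [0,0,0],"twist": [0,0,0],"hand": 1},
    {"slide": [0,-0.003,0],"twist": [0,0,0],"hand": 1},
    {"slide": [0,-0.006,0],"twist": [0,0,0],"hand": 1},
    {"slide": [0,-0.015,0],"twist": [0,0,0],"hand": 1},
    {"slide": [0,-0.02,0],"twist": [0,0,0],"hand": 1},
    {"slide": [0,-0.02,0],"twist": [0,0,0],"hand": 1},
    {"slide": [0,0,0],"twist": [0,0,0],"hand": 1},
    {"slide": [0,0,0],"twist": [0,0,0],"hand": 1},
  ],
)

```text
clock: 15.65
eef_pos: [0.5135, -0.2635, 0.2757]
eef_rot: [0.5, -0.5, 0.5, -0.5]
ft_force: [-0.7, -0.4, -3.1]
opening: 0.038
```

```bash
python3 - <<'E'
from h import *;to((.4182,.1796,.1));lev();stack(2)
from cell import camera
f=camera('wrist')['frame'][150:400,150:500]
g=camera('scene')['frame'][130:230,180:280]
cv2.imwrite('pics/w7.png',np.hstack([cv2.resize(f,(420,300)),cv2.resize(g,(300,300))])[:,:,::-1])
E
```

```text
t 15.65 tcp [ 0.5135 -0.2635  0.2757] f [-0.7 -0.4 -3.1] open 0.038
slide [-0.4429  0.1762 -0.0953]
axes [[-0.0, -0.001, 1.0], [-1.0, 0.001, -0.0], [-0.001, -1.0, -0.001]]
twist [ 0.0008 -0.0003 -0.0009]
level 1 1123 [ 0.5141 -0.2627] 0.0331 0.1817
level 2 2648 [ 0.5139 -0.2624] 0.0266 0.2058
```

View pics/w7.png

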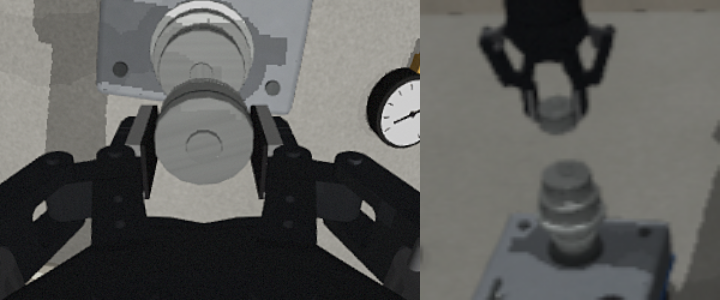

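The 40 mm weight is lifted cleanly and the stack below hasn't moved. On to its pocket.

arm_command(
  motion=[
    {"slide": [-0.015,0,-0.0033],"twist": [0,0,0],"hand": 1},
    {"slide": [-0.03,0,-0.0065],"twist": [0,0,0],"hand": 1},
    {"slide": [-0.04,0,-0.0086],"twist": [0,0,0],"hand": 1},
    {"slide": [-0.04,0,-0.0086],"twist": [0,0,0],"hand": 1},
    {"slide": [-0.04,0,-0.0086],"twist": [0,0,0],"hand": 1},
    {"slide": [-0.04,0,-0.0086],"twist": [0,0,0],"hand": 1},
    {"slide": [-0.04,0,-0.0086],"twist": [0,0,0],"hand": 1},
    {"slide": [-0.04,0,-0.0086],"twist": [0,0,0],"hand": 1},
    {"slide": [-0.04,0,-0.0086],"twist": [0,0,0],"hand": 1},
    {"slide": [-0.04,0,-0.0086],"twist": [0,0,0],"hand": 1},
  ],
)

```text
clock: 16.8
eef_pos: [0.4338, 0.103, 0.2762]
eef_rot: [-0.5, 0.5, -0.5, 0.5]
ft_force: [0.5, -0.5, -2.5]
opening: 0.038
```

arm_command(
  motion=[
    {"slide": [-0.04,0,-0.0086],"twist": [0,0,0],"hand": 1},
    {"slide": [-0.025,0.015,-0.0054],"twist": [0,0,0],"hand": 1},
    {"slide": [-0.013,0.035,-0.0028],"twist": [0,0,0],"hand": 1},
    {"slide": [0,0.045,0],"twist": [0,0,0],"hand": 1},
    {"slide": [0,0.045,0],"twist": [0,0,0],"hand": 1},
    {"slide": [0,0.035,0],"twist": [0,0,0],"hand": 1},
    {"slide": [0,0.02,0],"twist": [0,0,0],"hand": 1},
    {"slide": [0,0,0],"twist": [0,0,0],"hand": 1},
    {"slide": [0,0,0],"twist": [0,0,0],"hand": 1},
    {"slide": [0,0,0],"twist": [0,0,0],"hand": 1},
  ],
)

```text
clock: 17.8
eef_pos: [0.4192, 0.1802, 0.083]
eef_rot: [0.501, -0.499, 0.5, -0.5]
ft_force: [-0.8, 0.6, -2.6]
opening: 0.038
```

```bash
python3 - <<'E'
from h import *;to((.4182,.1796,.030));lev()
E
```

```text
t 17.8 tcp [0.4192 0.1802 0.083 ] f [-0.8  0.6 -2.6] open 0.038
slide [ 0.0007  0.053  -0.0012]
axes [[0.001, 0.003, 1.0], [-1.0, 0.002, 0.001], [-0.002, -1.0, 0.003]]
twist [-0.0025  0.0008 -0.002 ]
```

arm_command(
  motion=[
    {"slide": [0.0007,0.015,-0.001],"twist": [-0.0015,0,-0.001],"hand": 1},
    {"slide": [0,0.018,0],"twist": [0,0,0],"hand": 1},
    {"slide": [0,0.012,0],"twist": [0,0,0],"hand": 1},
    {"slide": [0,0.005,0],"twist": [0,0,0],"hand": 1},
    {"slide": [0,0.002,0],"twist": [0,0,0],"hand": 1},
    {"slide": [0,0,0],"twist": [0,0,0],"hand": 1},
    {"slide": [0,0,0],"twist": [0,0,0],"hand": 1},
    {"slide": [0,0,0],"twist": [0,0,0],"hand": 1},
  ],
)

```text
clock: 18.6
eef_pos: [0.4177, 0.1789, 0.0301]
eef_rot: [-0.5, 0.5, -0.5, 0.5]
ft_force: [0.5, -0.3, -2.1]
opening: 0.0382
```

arm_command(
  motion=[
    {"slide": [0,0.001,0],"twist": [0,0,0],"hand": 1},
    {"slide": [0,0,0],"twist": [0,0,0],"hand": 1},
    {"slide": [0,0,0],"twist": [0,0,0],"hand": 1},
  ],
)

```text
clock: 18.9
eef_pos: [0.4173, 0.1786, 0.0285]
eef_rot: [-0.499, 0.501, -0.5, 0.5]
ft_force: [-0.4, -0.4, -1.9]
opening: 0.0382
```

arm_command(
  motion=[
    {"slide": [0,0.001,0],"twist": [0,0,0],"hand": 1},
    {"slide": [0,0,0],"twist": [0,0,0],"hand": 1},
    {"slide": [0,0,0],"twist": [0,0,0],"hand": 1},
  ],
)

```text
clock: 19.2
eef_pos: [0.4173, 0.1786, 0.0274]
eef_rot: [-0.499, 0.501, -0.5, 0.5]
ft_force: [0.1, -0.7, -1.9]
opening: 0.038
```

arm_command(
  motion=[
    {"slide": [-0.0008,0.0007,0.0008],"twist": [0.0015,0,0.001],"hand": 1},
    {"slide": [0,0,0],"twist": [0,0,0],"hand": 1},
    {"slide": [0,0,0],"twist": [0,0,0],"hand": 1},
  ],
)

```text
clock: 19.5
eef_pos: [0.4179, 0.1792, 0.027]
eef_rot: [-0.5, 0.5, -0.5, 0.5]
ft_force: [-1.6, -0.8, 3.5]
opening: 0.0382
```

arm_command(
  motion=[
    {"slide": [0,0.0007,0],"twist": [0,0,0],"hand": 1},
    {"slide": [0,0,0],"twist": [0,0,0],"hand": 1},
    {"slide": [0,0,0],"twist": [0,0,0],"hand": 1},
  ],
)

```text
clock: 19.8
eef_pos: [0.4179, 0.1792, 0.0269]
eef_rot: [-0.5, 0.5, -0.5, 0.5]
ft_force: [-3.6, -1.7, 9.0]
opening: 0.0378
```

Contact. Releasing.

arm_command(
  motion=[
    {"slide": [0,0,0],"twist": [0,0,0],"hand": 0.06},
    {"slide": [0,0,0],"twist": [0,0,0],"hand": -0.05},
    {"slide": [0,0,0],"twist": [0,0,0],"hand": -0.2},
    {"slide": [0,0,0],"twist": [0,0,0],"hand": -0.4},
    {"slide": [0,0,0],"twist": [0,0,0],"hand": -0.4},
    {"slide": [0,-0.01,0],"twist": [0,0,0],"hand": -0.4},
    {"slide": [0,-0.03,0],"twist": [0,0,0],"hand": -0.6},
    {"slide": [0,-0.045,0],"twist": [0,0,0],"hand": -1},
    {"slide": [0,-0.045,0],"twist": [0,0,0],"hand": -1},
    {"slide": [0,-0.045,0],"twist": [0,0,0],"hand": -1},
  ],
)

```text
clock: 20.8
eef_pos: [0.4178, 0.1791, 0.2038]
eef_rot: [0.5, -0.5, 0.5, -0.5]
ft_force: [1.1, 0.7, -0.1]
opening: 0.0851
```

```bash
cat >> h.py <<'E'
S={27:(.5305,.2679),40:(.4182,.1796),53:(.5184,.1675),66:(.4306,.28)}
def seated(ks,pic=None):
    from cell import get_state,camera
    s=get_state();c=camera('wrist');c['s']=s;W=wcloud(c)
    if pic: cv2.imwrite(pic,c['frame'][60:360,120:520,::-1])
    for k in ks:
        m=(np.hypot(W[...,0]-S[k][0],W[...,1]-S[k][1])<k/2000+.008)&(abs(W[...,2]-.043)<.005)
        P=W[m];q=cv2.minEnclosingCircle(P[:,:2].astype(np.float32));M=P[abs(P[:,2]-.043)<.0022]
        n=np.linalg.lstsq(np.c_[M[:,:2]-M[:,:2].mean(0),np.ones(len(M))],M[:,2],rcond=None)[0]
        print(k,len(P),'off mm',((np.array(q[0])-S[k])*1000).round(1),'r',round(q[1],4),'top z',n[2].round(4),'slope',n[:2].round(3))
E
python3 - <<'E'
from h import *;to((.514,-.2625,.28));seated([40],'pics/w8.png')
E
```

```text
t 20.8 tcp [0.4178 0.1791 0.2038] f [ 1.1  0.7 -0.1] open 0.0851
slide [ 0.4416 -0.0764  0.0961]
axes [[0.0, 0.001, 1.0], [-1.0, 0.001, 0.0], [-0.001, -1.0, 0.001]]
40 1177 off mm [-0.7 -0.8] r 0.0205 top z 0.0427 slope [-0.  0.]
```

View pics/w8.png

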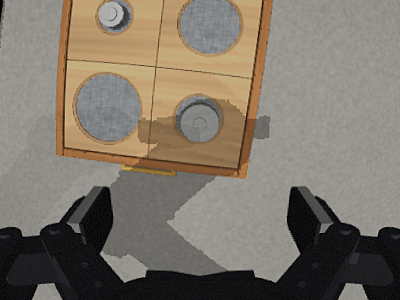

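The 40 mm weight is seated flat, within 1 mm of the pocket centre. Next is the 53 mm weight.

arm_command(
  motion=[
    {"slide": [0.015,-0.033,0.0033],"twist": [0,0,0],"hand": -1},
    {"slide": [0.03,-0.033,0.0065],"twist": [0,0,0],"hand": -1},
    {"slide": [0.04,0,0.0087],"twist": [0,0,0],"hand": -1},
    {"slide": [0.04,0,0.0087],"twist": [0,0,0],"hand": -1},
    {"slide": [0.04,0,0.0087],"twist": [0,0,0],"hand": -1},
    {"slide": [0.04,0,0.0087],"twist": [0,0,0],"hand": -1},
    {"slide": [0.04,0,0.0087],"twist": [0,0,0],"hand": -1},
    {"slide": [0.04,0,0.0087],"twist": [0,0,0],"hand": -1},
    {"slide": [0.04,0,0.0087],"twist": [0,0,0],"hand": -1},
    {"slide": [0.04,0,0.0087],"twist": [0,0,0],"hand": -1},
  ],
)

```text
clock: 21.85
eef_pos: [0.4975, -0.1873, 0.2676]
eef_rot: [0.5, -0.5, 0.5, -0.5]
ft_force: [0.6, 0.5, 0.0]
opening: 0.0854
```

arm_command(
  motion=[
    {"slide": [0.04,0,0.0087],"twist": [0,0,0],"hand": -1},
    {"slide": [0.025,0,0.0054],"twist": [0,0,0],"hand": -1},
    {"slide": [0.0125,0,0.0027],"twist": [0,0,0],"hand": -1},
    {"slide": [0,0,0],"twist": [0,0,0],"hand": -1},
    {"slide": [0,0,0],"twist": [0,0,0],"hand": -1},
    {"slide": [0,0,0],"twist": [0,0,0],"hand": -1},
  ],
)

```text
clock: 22.45
eef_pos: [0.5143, -0.262, 0.2675]
eef_rot: [0.5, -0.5, 0.5, -0.5]
ft_force: [0.7, 0.0, 1.1]
opening: 0.0851
```

```bash
python3 - <<'E'
from h import *;to((.514,-.2625,.189));lev();stack(2)
E
```

```text
t 22.45 tcp [ 0.5143 -0.262   0.2675] f [0.7 0.  1.1] open 0.0851
slide [ 0.0005  0.0785 -0.0003]
axes [[0.002, 0.0, 1.0], [-1.0, 0.0, 0.002], [-0.0, -1.0, 0.0]]
twist [-0.0003  0.0015 -0.0001]
level 1 1207 [ 0.5141 -0.2626] 0.0331 0.1816
level 2 4043 [ 0.5139 -0.2627] 0.0268 0.2058
```

arm_command(
  motion=[
    {"slide": [0.0005,0.02,0],"twist": [0,0,0],"hand": -1},
    {"slide": [0,0.03,0],"twist": [0,0,0],"hand": -0.9},
    {"slide": [0,0.02,0],"twist": [0,0,0],"hand": -0.8},
    {"slide": [0,0.0085,0],"twist": [0,0,0],"hand": -0.7},
    {"slide": [0,0,0],"twist": [0,0,0],"hand": -0.6},
    {"slide": [0,0,0],"twist": [0,0,0],"hand": -0.4},
    {"slide": [0,0,0],"twist": [0,0,0],"hand": -0.3},
    {"slide": [0,0,0],"twist": [0,0,0],"hand": 1},
    {"slide": [0,0,0],"twist": [0,0,0],"hand": 1},
    {"slide": [0,0,0],"twist": [0,0,0],"hand": 1},
  ],
  squeeze=65,
)

```text
clock: 23.5
eef_pos: [0.5155, -0.263, 0.191]
eef_rot: [0.501, -0.499, 0.499, -0.501]
ft_force: [-0.3, 4.0, 5.3]
opening: 0.0504
```

arm_command(
  motion=[
    {"slide": [0,0,0],"twist": [0,0,0],"hand": 1},
    {"slide": [0,-0.003,0],"twist": [0,0,0],"hand": 1},
    {"slide": [0,-0.006,0],"twist": [0,0,0],"hand": 1},
    {"slide": [0,-0.015,0],"twist": [0,0,0],"hand": 1},
    {"slide": [0,-0.02,0],"twist": [0,0,0],"hand": 1},
    {"slide": [0,-0.02,0],"twist": [0,0,0],"hand": 1},
    {"slide": [0,0,0],"twist": [0,0,0],"hand": 1},
    {"slide": [0,0,0],"twist": [0,0,0],"hand": 1},
  ],
)

```text
clock: 24.3
eef_pos: [0.5139, -0.2633, 0.2518]
eef_rot: [0.5, -0.5, 0.501, -0.5]
ft_force: [-0.9, 0.1, -5.1]
opening: 0.0507
```

```bash
python3 - <<'E'
from h import *;to((.5184,.1675,.1));lev();stack(1)
from cell import camera
f=camera('wrist')['frame'][150:400,150:500]
g=camera('scene')['frame'][130:230,180:280]
cv2.imwrite('pics/w9.png',np.hstack([cv2.resize(f,(420,300)),cv2.resize(g,(300,300))])[:,:,::-1])
E
```

```text
t 24.3 tcp [ 0.5139 -0.2633  0.2518] f [-0.9  0.1 -5.1] open 0.0507
slide [-0.4307  0.1523  0.0044]
axes [[-0.0, -0.001, 1.0], [-1.0, 0.001, -0.0], [-0.001, -1.0, -0.001]]
twist [ 0.0008 -0.0004 -0.0011]
level 1 3142 [ 0.5142 -0.2622] 0.0332 0.1816
```

View pics/w9.png

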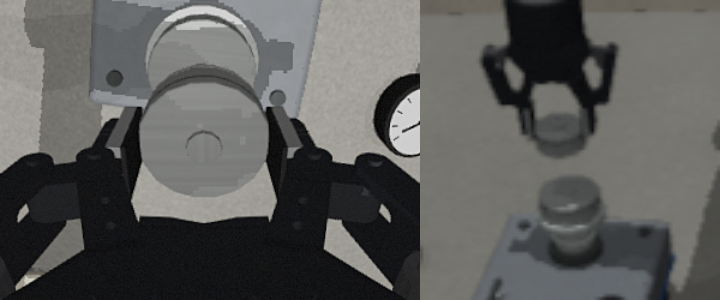

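The 53 mm weight is lifted level, and the 66 hasn't moved. Transferring.

arm_command(
  motion=[
    {"slide": [-0.015,0,0.0005],"twist": [0,0,0],"hand": 1},
    {"slide": [-0.03,0,0.0005],"twist": [0,0,0],"hand": 1},
    {"slide": [-0.04,0,0.0005],"twist": [0,0,0],"hand": 1},
    {"slide": [-0.04,0,0.0005],"twist": [0,0,0],"hand": 1},
    {"slide": [-0.04,0,0.0005],"twist": [0,0,0],"hand": 1},
    {"slide": [-0.04,0,0.0005],"twist": [0,0,0],"hand": 1},
    {"slide": [-0.04,0,0.0005],"twist": [0,0,0],"hand": 1},
    {"slide": [-0.04,0,0.0005],"twist": [0,0,0],"hand": 1},
    {"slide": [-0.04,0,0],"twist": [0,0,0],"hand": 1},
    {"slide": [-0.04,0,0],"twist": [0,0,0],"hand": 1},
  ],
)

```text
clock: 25.45
eef_pos: [0.5174, 0.1035, 0.2521]
eef_rot: [-0.5, 0.5, -0.5, 0.5]
ft_force: [0.7, 0.0, -4.5]
opening: 0.05
```

arm_command(
  motion=[
    {"slide": [-0.035,0,0],"twist": [0,0,0],"hand": 1},
    {"slide": [-0.02,0.015,0],"twist": [0,0,0],"hand": 1},
    {"slide": [-0.0105,0.03,0],"twist": [0,0,0],"hand": 1},
    {"slide": [0,0.04,0],"twist": [0,0,0],"hand": 1},
    {"slide": [0,0.04,0],"twist": [0,0,0],"hand": 1},
    {"slide": [0,0.035,0],"twist": [0,0,0],"hand": 1},
    {"slide": [0,0.02,0],"twist": [0,0,0],"hand": 1},
    {"slide": [0,0,0],"twist": [0,0,0],"hand": 1},
    {"slide": [0,0,0],"twist": [0,0,0],"hand": 1},
    {"slide": [0,0,0],"twist": [0,0,0],"hand": 1},
  ],
)

```text
clock: 26.45
eef_pos: [0.5195, 0.1679, 0.0743]
eef_rot: [0.501, -0.499, 0.499, -0.5]
ft_force: [-0.4, 0.0, -4.1]
opening: 0.0506
```

```bash
python3 - <<'E'
from h import *;to((.5184,.1675,.032));lev()
E
```

```text
t 26.45 tcp [0.5195 0.1679 0.0743] f [-0.4  0.  -4.1] open 0.0506
slide [ 0.0004  0.0423 -0.0012]
axes [[0.001, 0.003, 1.0], [-1.0, 0.002, 0.001], [-0.002, -1.0, 0.003]]
twist [-0.0031  0.001  -0.0016]
```

arm_command(
  motion=[
    {"slide": [0,0.012,0],"twist": [0,0,0],"hand": 1},
    {"slide": [0,0.015,0],"twist": [0,0,0],"hand": 1},
    {"slide": [0,0.01,0],"twist": [0,0,0],"hand": 1},
    {"slide": [0,0.004,0],"twist": [0,0,0],"hand": 1},
    {"slide": [0,0.001,0],"twist": [0,0,0],"hand": 1},
    {"slide": [0,0,0],"twist": [0,0,0],"hand": 1},
    {"slide": [0,0,0],"twist": [0,0,0],"hand": 1},
    {"slide": [0,0,0],"twist": [0,0,0],"hand": 1},
  ],
)

```text
clock: 27.25
eef_pos: [0.5187, 0.1671, 0.0311]
eef_rot: [0.5, -0.5, 0.5, -0.5]
ft_force: [-0.3, 0.2, -3.7]
opening: 0.0505
```

arm_command(
  motion=[
    {"slide": [0,0.001,0],"twist": [0,0,0],"hand": 1},
    {"slide": [0,0,0],"twist": [0,0,0],"hand": 1},
    {"slide": [0,0,0],"twist": [0,0,0],"hand": 1},
  ],
)

```text
clock: 27.55
eef_pos: [0.5184, 0.1669, 0.0297]
eef_rot: [0.5, -0.5, 0.5, -0.5]
ft_force: [-0.7, -0.2, -4.4]
opening: 0.0502
```

arm_command(
  motion=[
    {"slide": [0,0.001,0],"twist": [0,0,0],"hand": 1},
    {"slide": [0,0,0],"twist": [0,0,0],"hand": 1},
    {"slide": [0,0,0],"twist": [0,0,0],"hand": 1},
  ],
)

```text
clock: 27.85
eef_pos: [0.5183, 0.1669, 0.0285]
eef_rot: [-0.5, 0.5, -0.5, 0.5]
ft_force: [-0.6, 1.1, -4.8]
opening: 0.0501
```

arm_command(
  motion=[
    {"slide": [0,0.001,0],"twist": [0,0,0],"hand": 1},
    {"slide": [0,0,0],"twist": [0,0,0],"hand": 1},
    {"slide": [0,0,0],"twist": [0,0,0],"hand": 1},
  ],
)

```text
clock: 28.15
eef_pos: [0.5184, 0.167, 0.028]
eef_rot: [0.5, -0.5, 0.5, -0.5]
ft_force: [-1.9, -1.3, 0.6]
opening: 0.0504
```

arm_command(
  motion=[
    {"slide": [0,0.0004,0],"twist": [0,0,0],"hand": 1},
    {"slide": [0,0,0],"twist": [0,0,0],"hand": 1},
    {"slide": [0,0,0],"twist": [0,0,0],"hand": -0.2},
    {"slide": [0,0,0],"twist": [0,0,0],"hand": -0.35},
    {"slide": [0,0,0],"twist": [0,0,0],"hand": -0.5},
    {"slide": [0,0,0],"twist": [0,0,0],"hand": -0.7},
    {"slide": [0,0,0],"twist": [0,0,0],"hand": -0.8},
  ],
)

```text
clock: 28.85
eef_pos: [0.5186, 0.167, 0.0271]
eef_rot: [0.5, -0.5, 0.5, -0.5]
ft_force: [-0.0, 0.8, -0.9]
opening: 0.0767
```

arm_command(
  motion=[
    {"slide": [0,-0.01,0],"twist": [0,0,0],"hand": -0.8},
    {"slide": [0,-0.03,0],"twist": [0,0,0],"hand": -0.8},
    {"slide": [0,-0.045,0],"twist": [0,0,0],"hand": -1},
    {"slide": [0,-0.045,0],"twist": [0,0,0],"hand": -1},
    {"slide": [0,-0.045,0],"twist": [0,0,0],"hand": -1},
  ],
)

```text
clock: 29.35
eef_pos: [0.5181, 0.1667, 0.2049]
eef_rot: [0.5, -0.5, 0.5, -0.5]
ft_force: [-0.2, 0.4, -0.6]
opening: 0.0852
```

```bash
python3 - <<'E'
from h import *;to((.514,-.2625,.24));seated([27,53])
E
```

```text
t 29.35 tcp [0.5181 0.1667 0.2049] f [-0.2  0.4 -0.6] open 0.0852
slide [ 0.4292 -0.0353 -0.0043]
axes [[0.0, 0.001, 1.0], [-1.0, 0.0, 0.0], [-0.0, -1.0, 0.001]]
27 492 off mm [ 0.  -1.4] r 0.0138 top z 0.0427 slope [-0.011  0.014]
53 2055 off mm [-1.5 -1.4] r 0.0269 top z 0.0427 slope [ 0.001 -0.   ]
```

The 53 is seated flat. Last is the 66 mm weight.

arm_command(
  motion=[
    {"slide": [0.015,-0.018,0],"twist": [0,0,0],"hand": -1},
    {"slide": [0.03,-0.017,0],"twist": [0,0,0],"hand": -1},
    {"slide": [0.04,0,-0.001],"twist": [0,0,0],"hand": -1},
    {"slide": [0.04,0,-0.001],"twist": [0,0,0],"hand": -1},
    {"slide": [0.04,0,-0.001],"twist": [0,0,0],"hand": -1},
    {"slide": [0.04,0,-0.001],"twist": [0,0,0],"hand": -1},
    {"slide": [0.04,0,0],"twist": [0,0,0],"hand": -1},
    {"slide": [0.04,0,0],"twist": [0,0,0],"hand": -1},
    {"slide": [0.04,0,0],"twist": [0,0,0],"hand": -1},
    {"slide": [0.04,0,0],"twist": [0,0,0],"hand": -1},
  ],
)

```text
clock: 30.4
eef_pos: [0.5141, -0.1997, 0.2379]
eef_rot: [0.5, -0.5, 0.5, -0.5]
ft_force: [0.8, 0.8, -0.4]
opening: 0.0853
```

arm_command(
  motion=[
    {"slide": [0.034,0,0],"twist": [0,0,0],"hand": -1},
    {"slide": [0.02,0,0],"twist": [0,0,0],"hand": -1},
    {"slide": [0.01,0,0],"twist": [0,0,0],"hand": -1},
    {"slide": [0,0,0],"twist": [0,0,0],"hand": -1},
    {"slide": [0,0,0],"twist": [0,0,0],"hand": -1},
    {"slide": [0,0,0],"twist": [0,0,0],"hand": -1},
  ],
)

```text
clock: 31.0
eef_pos: [0.5146, -0.261, 0.2375]
eef_rot: [0.5, -0.5, 0.5, -0.5]
ft_force: [-0.0, -0.2, -0.5]
opening: 0.0854
```

```bash
python3 - <<'E'
from h import *;to((.514,-.2622,.163));lev();stack(1)
E
```

```text
t 31.0 tcp [ 0.5146 -0.261   0.2375] f [-0.  -0.2 -0.5] open 0.0854
slide [ 0.0012  0.0745 -0.0006]
axes [[0.002, 0.0, 1.0], [-1.0, 0.0, 0.002], [-0.0, -1.0, 0.0]]
twist [-0.0003  0.0016 -0.0001]
level 1 6688 [ 0.5139 -0.2625] 0.0332 0.1818
```

arm_command(
  motion=[
    {"slide": [0.0015,0.015,-0.0005],"twist": [0,0,0],"hand": -1},
    {"slide": [0,0.02,0],"twist": [0,0,0],"hand": -1},
    {"slide": [0,0.02,0],"twist": [0,0,0],"hand": -1},
    {"slide": [0,0.013,0],"twist": [0,0,0],"hand": -1},
    {"slide": [0,0.0065,0],"twist": [0,0,0],"hand": -1},
    {"slide": [0,0,0],"twist": [0,0,0],"hand": -1},
    {"slide": [0,0,0],"twist": [0,0,0],"hand": -1},
  ],
)

```text
clock: 31.75
eef_pos: [0.5146, -0.2636, 0.1635]
eef_rot: [0.5, -0.5, 0.499, -0.5]
ft_force: [-0.2, -0.0, 0.3]
opening: 0.0855
```

arm_command(
  motion=[
    {"slide": [0,0,0],"twist": [0,0,0],"hand": -0.8},
    {"slide": [0,0,0],"twist": [0,0,0],"hand": -0.65},
    {"slide": [0,0,0],"twist": [0,0,0],"hand": 1},
    {"slide": [0,0,0],"twist": [0,0,0],"hand": 1},
    {"slide": [0,0,0],"twist": [0,0,0],"hand": 1},
    {"slide": [0,0,0],"twist": [0,0,0],"hand": 1},
  ],
  squeeze=80,
)

```text
clock: 32.35
eef_pos: [0.5144, -0.2632, 0.1646]
eef_rot: [0.501, -0.5, 0.499, -0.5]
ft_force: [-2.7, 2.8, 6.1]
opening: 0.063
```

arm_command(
  motion=[
    {"slide": [0,-0.003,0],"twist": [0,0,0],"hand": 1},
    {"slide": [0,-0.006,0],"twist": [0,0,0],"hand": 1},
    {"slide": [0,-0.015,0],"twist": [0,0,0],"hand": 1},
    {"slide": [0,-0.02,0],"twist": [0,0,0],"hand": 1},
    {"slide": [0,-0.02,0],"twist": [0,0,0],"hand": 1},
    {"slide": [0,0,0],"twist": [0,0,0],"hand": 1},
    {"slide": [0,0,0],"twist": [0,0,0],"hand": 1},
  ],
)

```text
clock: 33.05
eef_pos: [0.5133, -0.2632, 0.2256]
eef_rot: [0.5, -0.5, 0.501, -0.499]
ft_force: [0.2, 0.5, -6.5]
opening: 0.0629
```

```bash
python3 - <<'E'
from h import *;to((.4306,.28,.1));lev()
from cell import camera
f=camera('wrist')['frame'][150:400,150:500]
g=camera('scene')['frame'][130:230,180:280]
cv2.imwrite('pics/w10.png',np.hstack([cv2.resize(f,(420,300)),cv2.resize(g,(300,300))])[:,:,::-1])
E
```

```text
t 33.05 tcp [ 0.5133 -0.2632  0.2256] f [ 0.2  0.5 -6.5] open 0.0629
slide [-0.543   0.1265 -0.0828]
axes [[-0.001, -0.001, 1.0], [-1.0, 0.001, -0.001], [-0.001, -1.0, -0.001]]
twist [ 0.0013 -0.0005 -0.0014]
```

View pics/w10.png

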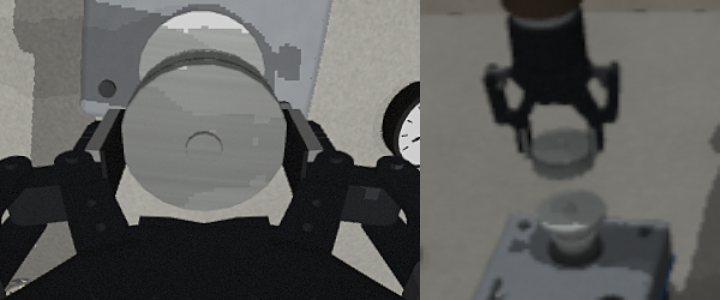

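The 66 mm weight is held level and the carrier is empty. Transferring to the big pocket.

arm_command(
  motion=[
    {"slide": [-0.015,0,-0.0023],"twist": [0,0,0],"hand": 1},
    {"slide": [-0.03,0,-0.0046],"twist": [0,0,0],"hand": 1},
    {"slide": [-0.04,0,-0.0061],"twist": [0,0,0],"hand": 1},
    {"slide": [-0.04,0,-0.0061],"twist": [0,0,0],"hand": 1},
    {"slide": [-0.04,0,-0.0061],"twist": [0,0,0],"hand": 1},
    {"slide": [-0.04,0,-0.0061],"twist": [0,0,0],"hand": 1},
    {"slide": [-0.04,0,-0.0061],"twist": [0,0,0],"hand": 1},
    {"slide": [-0.04,0,-0.0061],"twist": [0,0,0],"hand": 1},
    {"slide": [-0.04,0,-0.0061],"twist": [0,0,0],"hand": 1},
    {"slide": [-0.04,0,-0.0061],"twist": [0,0,0],"hand": 1},
  ],
)

```text
clock: 34.15
eef_pos: [0.4566, 0.1031, 0.2261]
eef_rot: [-0.5, 0.5, -0.5, 0.5]
ft_force: [1.7, -0.8, -6.5]
opening: 0.0628
```

arm_command(
  motion=[
    {"slide": [-0.04,0,-0.0061],"twist": [0,0,0],"hand": 1},
    {"slide": [-0.04,0,-0.0061],"twist": [0,0,0],"hand": 1},
    {"slide": [-0.04,0,-0.0061],"twist": [0,0,0],"hand": 1},
    {"slide": [-0.033,0,-0.005],"twist": [0,0,0],"hand": 1},
    {"slide": [-0.017,0,-0.0026],"twist": [0,0,0],"hand": 1},
    {"slide": [-0.008,0,-0.0012],"twist": [0,0,0],"hand": 1},
    {"slide": [0,0.015,0],"twist": [0,0,0],"hand": 1},
    {"slide": [0,0.03,0],"twist": [0,0,0],"hand": 1},
    {"slide": [0,0.035,0],"twist": [0,0,0],"hand": 1},
    {"slide": [0,0.035,0],"twist": [0,0,0],"hand": 1},
  ],
)

```text
clock: 35.15
eef_pos: [0.4309, 0.2784, 0.1108]
eef_rot: [-0.5, 0.5, -0.5, 0.5]
ft_force: [-0.1, 0.3, -5.3]
opening: 0.0629
```

arm_command(
  motion=[
    {"slide": [0,0.025,0],"twist": [0,0,0],"hand": 1},
    {"slide": [0,0.015,0],"twist": [0,0,0],"hand": 1},
    {"slide": [0,0,0],"twist": [0,0,0],"hand": 1},
    {"slide": [0,0,0],"twist": [0,0,0],"hand": 1},
    {"slide": [0,0,0],"twist": [0,0,0],"hand": 1},
    {"slide": [0,0,0],"twist": [0,0,0],"hand": 1},
  ],
)

```text
clock: 35.75
eef_pos: [0.4316, 0.2799, 0.073]
eef_rot: [0.501, -0.499, 0.5, -0.5]
ft_force: [-0.0, 0.8, -5.5]
opening: 0.0629
```

```bash
python3 - <<'E'
from h import *;to((.4306,.28,.032));lev()
E
```

```text
t 35.75 tcp [0.4316 0.2799 0.073 ] f [-0.   0.8 -5.5] open 0.0629
slide [-0.      0.041  -0.0011]
axes [[0.0, 0.002, 1.0], [-1.0, 0.002, 0.0], [-0.002, -1.0, 0.002]]
twist [-0.0018  0.0002 -0.0019]
```

arm_command(
  motion=[
    {"slide": [0,0.012,0],"twist": [0,0,0],"hand": 1},
    {"slide": [0,0.015,0],"twist": [0,0,0],"hand": 1},
    {"slide": [0,0.009,0],"twist": [0,0,0],"hand": 1},
    {"slide": [0,0.004,0],"twist": [0,0,0],"hand": 1},
    {"slide": [0,0.001,0],"twist": [0,0,0],"hand": 1},
    {"slide": [0,0,0],"twist": [0,0,0],"hand": 1},
    {"slide": [0,0,0],"twist": [0,0,0],"hand": 1},
    {"slide": [0,0,0],"twist": [0,0,0],"hand": 1},
  ],
)

```text
clock: 36.55
eef_pos: [0.4313, 0.2797, 0.0312]
eef_rot: [0.5, -0.5, 0.5, -0.5]
ft_force: [-0.0, -0.7, -4.3]
opening: 0.0627
```

arm_command(
  motion=[
    {"slide": [0,0.001,0],"twist": [0,0,0],"hand": 1},
    {"slide": [0,0.001,0],"twist": [0,0,0],"hand": 1},
    {"slide": [0,0,0],"twist": [0,0,0],"hand": 1},
    {"slide": [0,0,0],"twist": [0,0,0],"hand": 1},
  ],
)

```text
clock: 36.95
eef_pos: [0.431, 0.2794, 0.0287]
eef_rot: [-0.5, 0.5, -0.5, 0.5]
ft_force: [0.5, -0.2, -4.8]
opening: 0.0627
```

arm_command(
  motion=[
    {"slide": [0,0.001,0],"twist": [0,0,0],"hand": 1},
    {"slide": [0,0,0],"twist": [0,0,0],"hand": 1},
    {"slide": [0,0,0],"twist": [0,0,0],"hand": 1},
  ],
)

```text
clock: 37.25
eef_pos: [0.431, 0.2794, 0.0277]
eef_rot: [-0.5, 0.5, -0.5, 0.5]
ft_force: [0.3, 0.7, -6.7]
opening: 0.0631
```

arm_command(
  motion=[
    {"slide": [0,0.001,0],"twist": [0,0,0],"hand": 1},
    {"slide": [0,0,0],"twist": [0,0,0],"hand": 1},
    {"slide": [0,0,0],"twist": [0,0,0],"hand": 1},
  ],
)

```text
clock: 37.55
eef_pos: [0.431, 0.2794, 0.0267]
eef_rot: [-0.5, 0.5, -0.5, 0.5]
ft_force: [-0.5, -0.8, -5.0]
opening: 0.0628
```

arm_command(
  motion=[
    {"slide": [0,0.0008,0],"twist": [0,0,0],"hand": 1},
    {"slide": [0,0,0],"twist": [0,0,0],"hand": 1},
    {"slide": [0,0,0],"twist": [0,0,0],"hand": 1},
  ],
)

```text
clock: 37.85
eef_pos: [0.431, 0.2794, 0.0259]
eef_rot: [-0.5, 0.5, -0.5, 0.5]
ft_force: [0.9, -0.1, -5.4]
opening: 0.0626
```

arm_command(
  motion=[
    {"slide": [0,0.0006,0],"twist": [0,0,0],"hand": 1},
    {"slide": [0,0,0],"twist": [0,0,0],"hand": 1},
    {"slide": [0,0,0],"twist": [0,0,0],"hand": 1},
  ],
)

```text
clock: 38.15
eef_pos: [0.431, 0.2795, 0.0256]
eef_rot: [0.5, -0.5, 0.5, -0.5]
ft_force: [-0.1, -0.8, -1.3]
opening: 0.0629
```

arm_command(
  motion=[
    {"slide": [0,0.0005,0],"twist": [0,0,0],"hand": 1},
    {"slide": [0,0,0],"twist": [0,0,0],"hand": 1},
    {"slide": [0,0,0],"twist": [0,0,0],"hand": 1},
  ],
)

```text
clock: 38.45
eef_pos: [0.4311, 0.2795, 0.0256]
eef_rot: [0.5, -0.5, 0.5, -0.5]
ft_force: [-3.2, -1.0, 5.6]
opening: 0.0627
```

arm_command(
  motion=[
    {"slide": [0,0,0],"twist": [0,0,0],"hand": -0.5},
    {"slide": [0,0,0],"twist": [0,0,0],"hand": -0.65},
    {"slide": [0,0,0],"twist": [0,0,0],"hand": -0.8},
    {"slide": [0,0,0],"twist": [0,0,0],"hand": -1},
    {"slide": [0,0,0],"twist": [0,0,0],"hand": -1},
  ],
)

```text
clock: 38.95
eef_pos: [0.4313, 0.2796, 0.0248]
eef_rot: [0.5, -0.5, 0.5, -0.5]
ft_force: [0.0, 0.1, -0.4]
opening: 0.0853
```

arm_command(
  motion=[
    {"slide": [0,-0.01,0],"twist": [0,0,0],"hand": -1},
    {"slide": [0,-0.03,0],"twist": [0,0,0],"hand": -1},
    {"slide": [0,-0.045,0],"twist": [0,0,0],"hand": -1},
    {"slide": [0,-0.045,0],"twist": [0,0,0],"hand": -1},
    {"slide": [0.01,-0.045,-0.02],"twist": [0,0,0],"hand": -1},
    {"slide": [0.02,-0.03,-0.01],"twist": [0,0,0],"hand": -1},
    {"slide": [0,0,0],"twist": [0,0,0],"hand": -1},
    {"slide": [0,0,0],"twist": [0,0,0],"hand": -1},
    {"slide": [0,0,0],"twist": [0,0,0],"hand": -1},
  ],
)

```text
clock: 39.85
eef_pos: [0.4008, 0.2492, 0.2289]
eef_rot: [-0.499, 0.501, -0.5, 0.5]
ft_force: [0.6, -0.5, 0.3]
opening: 0.0856
```

```bash
python3 - <<'E'
from h import *;to((.5,.2,.24));seated([27,40,53,66],'pics/w11.png')
E
```

```text
t 39.85 tcp [0.4008 0.2492 0.2289] f [ 0.6 -0.5  0.3] open 0.0856
slide [ 0.0492 -0.0112  0.0992]
axes [[0.0, -0.001, 1.0], [-1.0, -0.001, 0.0], [0.001, -1.0, -0.001]]
27 483 off mm [-0.4 -1.9] r 0.0136 top z 0.0429 slope [-0.011 -0.001]
40 991 off mm [-0.5 -1.2] r 0.0204 top z 0.0428 slope [ 0.003 -0.003]
53 1788 off mm [-2.  -1.2] r 0.0271 top z 0.0429 slope [ 0.003 -0.002]
66 2865 off mm [ 0.3 -1.4] r 0.0334 top z 0.0427 slope [ 0.001 -0.001]
```

View pics/w11.png

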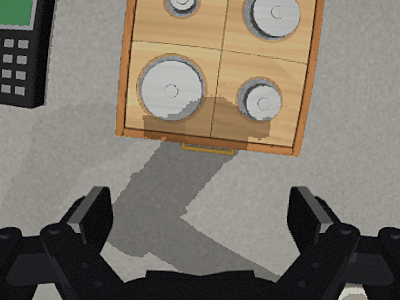

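All four weights are flat in their own pockets and the gripper is clear. Handing in.

```bash
python3 -c "
from cell import close_job;print(close_job())"
```

```text
the job is handed in; nothing more can be done
None
```

All four weights are off the tester and in the pockets made for their sizes. I took them from the top down (27, 40, 53, 66 mm), lowering each until it lightly touched the floor and letting go before taking the next. I handed the job in at about 40 s.

The last wrist-camera check showed:
- **Fit:** every weight's top is at z ≈ 0.043 m, the height for a weight resting on the felt. All are level within 0.3°, except a noisier 0.6° reading on the small 27 mm one.
- **Position:** each sits within about 2.5 mm of its pocket centre.
- **Robot:** the gripper was open and about 0.2 m clear. The highest force I read was about 10 N, but I only read it at the end of each move.

I never moved to or touched the gauge or the indicator, but I did not measure their positions again at the end. No check failed. The only disagreement was at the start, when the two fixed cameras differed by about 15 mm on where the pockets were. That was because the case floor is about 6 mm higher than I first assumed; the wrist view and the first contact agreed on the corrected height.

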